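Stand a tipped gas cylinder back in its bench stand and drop the retaining bars

TASK

One of the two small gas cylinders in the bench stand has tipped forward and leans on the wire guard. Push it back until it stands upright in its bay, and tip both retaining bars over so that each lies right down in its fork across the front of its cylinder. Only push things: do not lift either cylinder or knock the standing one over, and leave the computer mouse, the pen and the white tin where they are.

Things in the scene. Friction and masses are not known exactly. Their poses are not given: they have to be found in the camera images.
- stand: grey steel stand for two gas cylinders, fixed; base 125 x 272 x 8 mm. Origin: on the worktop, midway between the bay centres; x to its back, y to its left, z up. Its 146 mm back plate has rubber strips (to 130 mm) that stop a cylinder from going over backwards. Front posts, 118 mm high, at x = -38, y = +120, 0, -120 mm; the middle one carries the forks.
- guard (a point): middle of the 6 mm wire guard, 78 mm above the worktop on the front posts; before each bay (y = +60 and -60 mm) it bows forward to x = -66 mm of the stand
- bay_left (a point): where the foot centre of a cylinder standing in the left bay belongs: on the base, stand frame x = 0, y = +60, z = 8 mm
- bay_right (a point): the same for the right bay: stand frame x = 0, y = -60, z = 8 mm
- green_cylinder: loose aluminium gas cylinder, 0.45 kg, green shoulder, white band: 56 mm diameter, straight to 135 mm, valve top at 183 mm. Origin: centre of its foot; z along it to the valve. Starts in either bay, tipped forward about 25 degrees: on the front edge of its foot, resting on the wire guard. Pushed back near its top it pivots on that edge; below about 15 degrees it falls upright by itself. While it leans, its bay's bar cannot come down.
- blue_cylinder: loose aluminium gas cylinder, 0.45 kg, blue shoulder, white band: 56 mm diameter, straight to 135 mm, valve top at 183 mm. Origin: centre of its foot; z along it to the valve. At the start it stands upright in the other bay.
- left_bar (a joint): left retaining bar, a light (80 g) 8 mm rod on a hinge at stand frame (-38, +120, 130) mm; it swings in the plane x = -38 mm. 0 = level, pointing to the stand's middle, down in its fork across the left bay; 1.57 = straight up; 1.80 = its stop, leaning outwards; parked at 1.72 to 1.80 at the start. Pushed inwards more than 25 degrees past upright it falls down by itself.
- right_bar (a joint): right retaining bar, a light (80 g) 8 mm rod on a hinge at stand frame (-38, -120, 130) mm; it swings in the plane x = -38 mm. 0 = level, pointing to the stand's middle, down in its fork across the right bay; 1.57 = straight up; 1.80 = its stop, leaning outwards; parked at 1.72 to 1.80 at the start. Pushed inwards more than 25 degrees past upright it falls down by itself.
- left_bar_knob (a point): centre of the red ball knob (16 mm) on the free end of the left bar, 110 mm from its hinge
- right_bar_knob (a point): centre of the red ball knob (16 mm) on the free end of the right bar, 110 mm from its hinge
- mouse: black computer mouse, 110 x 56 x 34 mm, lying in front of the monitor, beside the writing pad; to be left alone. Origin under its centre.
- pen: white and blue pen, 145 x 11 x 9 mm, lying near the front edge of the worktop; to be left alone. Origin under its centre.
- ferrule_tin: round white tin, 65 mm diameter, 53 mm high, below the monitor, to the left of the stand; to be left alone. Origin under its centre.
Mind the look-alikes: they are no part of the job. Leave any purple or red look-alike of the blue_cylinder alone.

How it is judged:
By the outcome, as a careful person would: the job done as asked, in the order asked, and still so for the second after the job is handed in, with the robot touching nothing.
It also fails if it takes over 54 s, if anything falls off the work surface, if the arm or the gripper's body presses on something with over 40 N, if the wrist force passes 120 N, or if a joint passes its speed limit or range.

ROBOT

A 6-joint arm with a two-finger parallel gripper is mounted at the origin on a cart in front of the work surface, level with it; the furniture and walls round the work are solid. World frame = base frame: x ahead of the robot, y to its left, z up, the work surface at z = 0. Lengths are in mm, angles in rad, forces in N, time in s.
With the tool pointing down it reaches from about 350 to 775 mm from the base axis. Payload 7.3 kg.
Tool frame: the origin (TCP) lies at the very end of the fingers, on their centre line; the grasp point (between the pads) lies 19 mm behind it; x points along the fingers, y is the direction in which the jaws open and shut, and the axes are right-handed (so a half turn about x gives the same grasp; the last joint's range is limited). The gripper opens to 92 mm and grips with 3 to 60 N. Pads are 19 mm wide; open, the fingers measure 130 mm over their backs; the gripper's body (75 mm by 190 mm) begins 47 mm behind the grasp point.
Start: joints at [-1.493, 0.342, 1.524, -0, 1.275, -0.146], TCP at [116.538, -511.922, 226.741] pointing down, gripper open.
Joint ranges: [-2.53, 2.53], [-0.77, 2.02], [0.04, 2.7], [-1, 4.14], [0.28, 2.66], [-3.11, 3.11]. Speed limits (rad/s): [2.57, 2.57, 3.14, 3.14, 3.14, 3.14].

INTERFACE

Orientations are given as [roll, pitch, yaw] about the fixed x, y, z axes, in that order (R = Rz(yaw) Ry(pitch) Rx(roll)).
In Python, from plant import sensors, capture, bot gives the robot as it stands.
- The arm moves only by the shell command python3 -m crank 'ROWS' [OPENING]. ROWS is JSON, a list of rows, each an object of numbers: "dx", "dy", "dz": the shift along the tool's x, y, z in cm; "spin": the turn about the tool's x in rad. A call has 1 to 20 rows; each row is the pose to reach, as a shift and turn from the pose commanded when the call began, along the tool's axes at that moment; what a row does not reach only later rows make up. A row lasts 1/12 s, in which the tool goes at most 41.7 mm and 7.16 degrees, less where a joint would pass 70% of its speed; a pose out of reach is approached as far as the arm can. A call with a gripper value outside its range is refused whole. OPENING is the opening in per cent of the stroke, from 0 (shut) to 100 (fully open), set as the call begins (- or left out, the last holds). The fingers move at their own pace and stop on an object; the grip force is fixed at half the most. Time passes only in rows, so rows that repeat a pose let the fingers close. It gives the time, the measured TCP pose, the force and the opening at its end, in the units of the state.
- sensors.get_obs(): the state, without advancing time (a new reading comes with each control period).
- capture(name): name is "scene" or "top" or "wrist"; returns a dict with "frame" (384x512x3 uint8, blue, green, red), "vfov" (degrees; the focal length in pixels is half the picture's height over the tangent of half this angle, whatever the lens; pixels are square), "cx", "cy" (the principal point, pixels), "view" (4x4, takes a point from world to camera coordinates); the wrist camera has in their place "mount" (4x4, takes a point from camera to tool coordinates, whose origin is the TCP and whose axes are the tool frame's). Camera axes: x right, y down, z forward; pixel columns grow to the right and rows downward; lengths in mm; the calibration is good to about 2 mm. A picture is of the moment at which its call begins: read the wrist's pose just before it. There is no depth.
- bot.close_job(): hands the job in, once; it reports no verdict.
The state is a dict: "time": time; "joint_positions": joint angles; "dq": joint speeds; "tau": joint torques, N m; "tool_pos": TCP position; "tcp_rot": TCP orientation; "contact_force": force on the tool from outside, world axes, zero at the start; "moment": the same for the moment, N m; "grip_width": finger opening in mm.
Only numpy, scipy, OpenCV 4.12 (cv2) and the standard library are available. Lean on these libraries where they do the work, as an engineer would, in place of code of your own. Each camera call takes 0.05 s, during which the arm holds its last target.

## Working session

There is one attempt and no reset: what is moved stays moved. The work goes in short steps, Python scripts to look and compute and a shell command to move; the robot and the scene stay as the last step left them, time stands still between calls to the robot, and variables do not carry over. Pictures are saved under pics/ and viewed, and the job is handed in when it is done.

```bash
ls; mkdir -p pics; python3 - <<'E'
from plant import sensors, capture, bot
import cv2, numpy as np
o=sensors.get_obs(); print(o)
for n in ["scene","top","wrist"]:
    c=capture(n); cv2.imwrite(f"pics/{n}0.png",c["frame"]); print(n,c["vfov"],c["cx"],c["cy"],np.round(c.get("view",c.get("mount")),4).tolist())
E
```

```text
pics
{'time': 0.0, 'joint_positions': array([-1.49301270e+00,  3.42745211e-01,  1.52500549e+00, -2.95831928e-05,
        1.27539172e+00, -1.45968884e-01]), 'dq': array([-0.00016304,  0.00062828,  0.00091747,  0.00090656,  0.0011541 ,
        0.00045359]), 'tau': array([ 1.43418401e-03, -4.31243527e+01, -2.44214058e+01,  7.17248465e-02,
        5.59552631e-02, -1.12415837e-04]), 'tool_pos': array([ 116.48957538, -511.5017705 ,  226.0373138 ]), 'tcp_rot': array([-1.69851386,  1.56924631,  1.66683994]), 'contact_force': array([0.16512401, 0.3927857 , 0.22172185]), 'moment': array([0.04249553, 0.00255001, 0.00717792]), 'grip_width': 91.8240207123279}
scene 49.06554559438776 257.71662927997323 199.13391692149298 [[0.9846, 0.174, -0.0183, -465.482], [0.0926, -0.6072, -0.7891, -52.0212], [-0.1484, 0.7752, -0.614, 1079.0783], [0.0, 0.0, 0.0, 1.0]]
top 47.78946036860081 252.05283444125408 188.33471726788662 [[-0.0167, -0.9998, 0.0087, -147.6287], [-0.9902, 0.0153, -0.139, 513.2348], [0.1389, -0.011, -0.9903, 1110.4462], [0.0, 0.0, 0.0, 1.0]]
wrist 64.16815116132526 252.20828009766413 195.72583998709186 [[0.0004, -0.279, 0.9603, -158.895], [1.0, 0.0, -0.0004, 0.4672], [0.0001, 0.9603, 0.279, -75.836], [0.0, 0.0, 0.0, 1.0]]
```

```bash
python3 - <<'E'
import cv2
for n in ["scene","top"]:
    i=cv2.imread(f"pics/{n}0.png"); cv2.imwrite(f"pics/{n}0b.png",cv2.resize(i,(768,576),interpolation=cv2.INTER_CUBIC))
E
```

```text
(no output)
```

View pics/scene0.png

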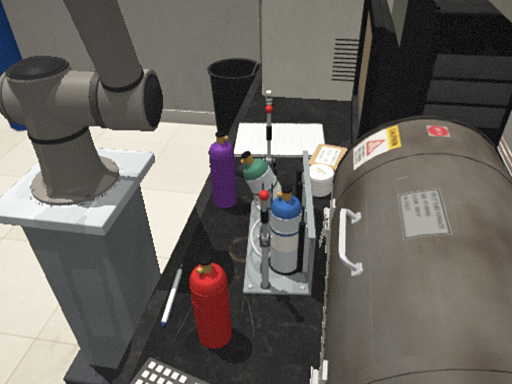

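View pics/top0.png

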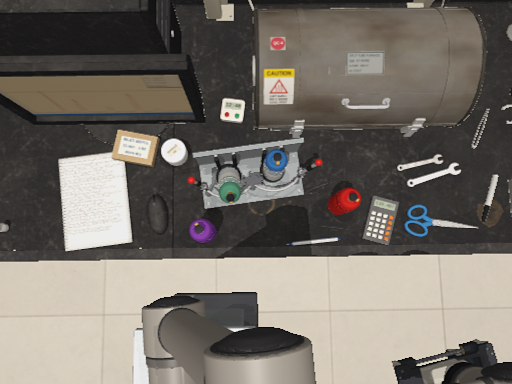

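The scene shows green (leaning forward, left bay, top view ≈(230,192)) and blue (upright, right bay, ≈(275,160)). There are also purple (203,230) and red (345,201) look-alikes standing loose outside the stand. The left knob is at about (192,181) and the right one at (319,162). I'll enlarge the stand next.

```bash
python3 - <<'E'
import cv2
i=cv2.imread("pics/top0.png"); cv2.imwrite("pics/topc.png",cv2.resize(i[130:250,170:340],None,fx=4.7,fy=4.7,interpolation=cv2.INTER_CUBIC)[:600,:800])
i=cv2.imread("pics/scene0.png"); cv2.imwrite("pics/scenec.png",cv2.resize(i[80:305,200:360],None,fx=2.66,fy=2.66,interpolation=cv2.INTER_CUBIC))
E
```

```text
(no output)
```

View pics/topc.png

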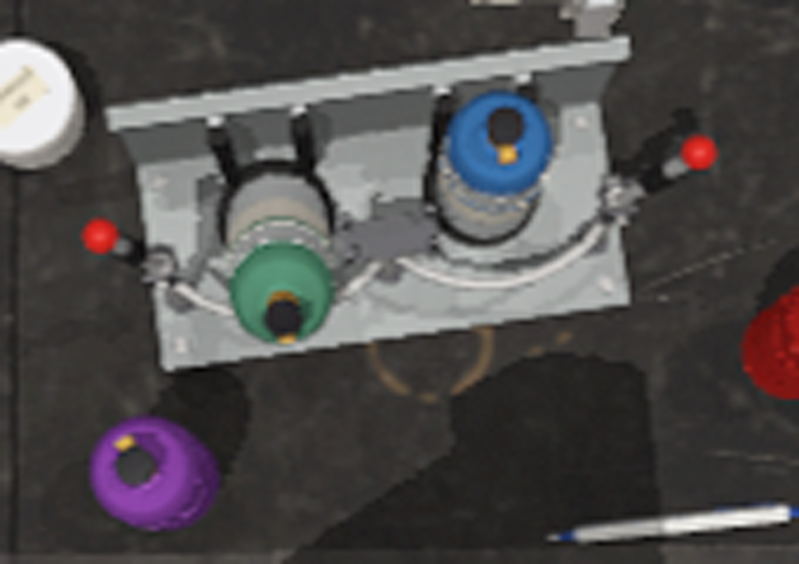

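View pics/scenec.png

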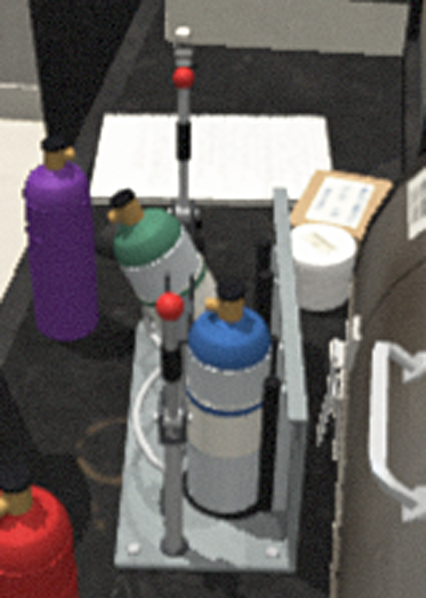

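```bash
cat > h.py <<'E'
from plant import sensors, capture, bot
import cv2, numpy as np
from scipy.optimize import least_squares
from scipy.spatial.transform import Rotation as R
def cam(c): return dict(f=192/np.tan(np.radians(c["vfov"])/2),cx=c["cx"],cy=c["cy"],V=np.array(c["view"]))
def proj(k,p):
    q=k["V"][:3,:3]@np.asarray(p,float)+k["V"][:3,3]; return np.array([k["cx"]+k["f"]*q[0]/q[2],k["cy"]+k["f"]*q[1]/q[2]])
def tri(kus):
    def r(p): return np.concatenate([proj(k,p)-u for k,u in kus])
    s=least_squares(r,[500,0,100]); return s.x,s.fun
E
python3 - <<'E'
from h import *
T=cam(capture("top"));S=cam(capture("scene"))
import pickle; pickle.dump((T,S),open("cams.pkl","wb"))
t=lambda x,y:(np.array([x,y])+.5)/4.7+[170,130]-.5
s=lambda x,y:(np.array([x,y])+.5)/2.66+[200,80]-.5
L=tri([(T,t(100,237)),(S,s(183,76))]);Rr=tri([(T,t(699,153)),(S,s(170,306))])
print(L,Rr)
G=tri([(T,t(285,316)),(S,s(125,198))]);print("green valve",G)
B=tri([(T,t(506,126)),(S,s(231,292))]);print("blue valve",B)
def pt(p,q):
    x,y,w=p; c,sn=np.cos(w),np.sin(w); return np.array([x+c*q[0]-sn*q[1],y+sn*q[0]+c*q[1],q[2]])
def kn(p,a,sg): return pt(p,[-38,sg*(120-110*np.cos(a)),130+110*np.sin(a)])
def f(v):
    p=v[:3]; r=[proj(T,kn(p,v[3],1))-t(100,237),proj(S,kn(p,v[3],1))-s(183,76),proj(T,kn(p,v[4],-1))-t(699,153),proj(S,kn(p,v[4],-1))-s(170,306)]
    xf=v[5]
    r+=[proj(T,pt(p,[xf,136,8]))-t(162,370),proj(T,pt(p,[xf,-136,8]))-t(630,303),proj(T,pt(p,[xf+125,136,8]))-t(134,160),proj(T,pt(p,[v[6],136,146]))-t(107,110),proj(T,pt(p,[v[6],-136,146]))-t(629,40)]
    return np.concatenate(r+[[(v[3]-1.76),(v[4]-1.76)]])
o=least_squares(f,[500,-20,0,1.76,1.76,-70,50],x_scale=[10,10,.1,.1,.1,10,10]); print(o.x,np.round(o.fun,1))
p=o.x[:3]; np.save("stand.npy",p)
for n,q in dict(bayL=[0,60,8],bayR=[0,-60,8],hingeL=[-38,120,130],hingeR=[-38,-120,130],kL=[-38,10,130],kR=[-38,-10,130]).items(): print(n,pt(p,q).round(1))
E
```

```text
(array([502.71909635, -20.76697675, 239.38550594]), array([-0.00785266, -0.02975531, -0.02764888,  0.00579303])) (array([ 538.94820876, -300.44659041,  236.74478355]), array([-0.04246576, -0.13982064, -0.09610143,  0.01892705]))
green valve (array([ 472.20891157, -103.52701477,  180.01269489]), array([-0.07630908, -0.23848883, -0.20751393,  0.03982477]))
blue valve (array([ 563.83034389, -214.05926782,  185.82267528]), array([ 0.00053769,  0.0020515 ,  0.00151734, -0.0003188 ]))
[ 5.58034803e+02 -1.51430923e+02  1.27025444e-01  1.72486311e+00
  1.80509684e+00 -7.93416697e+01  4.25671577e+01] [-0.1 -0.1  0.1  0.3  0.1 -0.1 -0.2 -0.1  0.2  0.1  0.2  0.1  0.3 -0.3
 -0.3  0.3 -0.3 -0.2 -0.   0. ]
bayL [550.4 -91.9   8. ]
bayR [ 565.6 -210.9    8. ]
hingeL [505.1 -37.2 130. ]
hingeR [ 535.5 -275.3  130. ]
kL [ 519.1 -146.3  130. ]
kR [ 521.6 -166.2  130. ]
```

```bash
cat >> h.py <<'E'
def Rt(o): return R.from_euler("xyz",o["tcp_rot"]).as_matrix()
P=np.load("stand.npy")
def st(q):
    x,y,w=P; c,s=np.cos(w),np.sin(w); return np.array([x+c*q[0]-s*q[1],y+s*q[0]+c*q[1],q[2]])
def inv(p):
    x,y,w=P; c,s=np.cos(w),np.sin(w); d=np.array(p)-[x,y,0]; return np.array([c*d[0]+s*d[1],-s*d[0]+c*d[1],d[2]])
def to(q):
    "shift in cm in tool axes to reach stand-frame TCP q; spin options"
    o=sensors.get_obs(); M=Rt(o); d=M.T@(st(q)-o["tool_pos"])/10
    X=np.array([np.cos(P[2]),np.sin(P[2]),0])
    l=M.T@X; sp=np.arctan2(l[2],l[1]); 
    print("to",q,"d",d.round(2),"spin",round(sp,3),"now stand",inv(o["tool_pos"]).round(1),"t",round(o["time"],2),"F",o["contact_force"].round(1))
E
python3 - <<'E'
from h import *
print(Rt(sensors.get_obs()).round(3), inv([472.2,-103.5,180]), inv([563.8,-214,186]))
to([-135,60,255]); to([-135,60,155])
E
```

```text
[[-0.     0.222 -0.975]
 [ 0.001 -0.975 -0.222]
 [-1.    -0.001 -0.   ]] [-79.07115436  58.41865471 180.        ] [ -2.20776042 -62.79532415 186.        ]
to [-135, 60, 255] d [ -2.83 -32.61 -38.19] spin -1.474 now stand [-483.6 -301.5  226.4] t 0.25 F [ 0.  -0.6 -0.4]
to [-135, 60, 155] d [  7.17 -32.6  -38.19] spin -1.474 now stand [-483.6 -301.5  226.4] t 0.25 F [ 0.  -0.6 -0.4]
```

```bash
python3 - <<'E'
from h import *
import pickle
T,S=pickle.load(open("cams.pkl","rb"))
t=lambda x,y:(np.array([x,y])+.5)/4.7+[170,130]-.5
s=lambda x,y:(np.array([x,y])+.5)/2.66+[200,80]-.5
for a,b in [((135,465),(60,145))]:
    p,e=tri([(T,t(*a)),(S,s(*b))]); print("purple",p,e,inv(p))
E
python3 -m crank '[{"dx":-1,"dy":-2,"dz":-2,"spin":-0.1},{"dx":-2,"dy":-5,"dz":-5,"spin":-0.2},{"dx":-2.8,"dy":-8,"dz":-8,"spin":-0.3},{"dx":-2.8,"dy":-10,"dz":-12,"spin":-0.4},{"dx":-2.8,"dy":-13,"dz":-15,"spin":-0.5},{"dx":-2.8,"dy":-15,"dz":-18,"spin":-0.6},{"dx":-2.8,"dy":-18,"dz":-21,"spin":-0.7},{"dx":-2.8,"dy":-20,"dz":-24,"spin":-0.8},{"dx":-2.8,"dy":-22,"dz":-26,"spin":-0.9},{"dx":-2.8,"dy":-24,"dz":-29,"spin":-1.0},{"dx":-2.8,"dy":-26,"dz":-31,"spin":-1.1},{"dx":-2.8,"dy":-28,"dz":-33,"spin":-1.2},{"dx":-2.8,"dy":-30,"dz":-35,"spin":-1.3},{"dx":-2.8,"dy":-31.5,"dz":-37,"spin":-1.4},{"dx":-2.8,"dy":-32.6,"dz":-38.2,"spin":-1.474},{"dx":-2.8,"dy":-32.6,"dz":-38.2,"spin":-1.474},{"dx":-2.8,"dy":-32.6,"dz":-38.2,"spin":-1.474}]' 0
python3 -c "
from h import *
to([-135,60,155]);o=sensors.get_obs();print(Rt(o).round(3),o['joint_positions'],o['grip_width'])
cv2.imwrite('pics/top1.png',capture('top')['frame']);cv2.imwrite('pics/scene1.png',capture('scene')['frame']);cv2.imwrite('pics/wrist1.png',capture('wrist')['frame'])"
```

```text
purple [402.76595708 -28.97285334 176.87301555] [-0.40845232 -1.13496537 -1.09477499  0.19682318] [-138.50436907  141.14153483  176.87301555]
time: 1.67
tool_pos: [416.7, -108.9, 254.5]
tcp_rot: [-1.226, 1.57, -2.669]
contact_force: [0.9, -0.5, -0.2]
grip_width: 0.3
to [-135, 60, 155] d [ 9.95 -0.01  0.01] spin 0.0 now stand [-134.8   60.1  254.5] t 1.67 F [ 0.9 -0.5 -0.2]
[[-0.     0.992  0.127]
 [-0.     0.127 -0.992]
 [-1.    -0.001  0.   ]] [-4.33596571e-01  1.44095554e-01  1.71133578e+00 -4.55045741e-04
  1.28650374e+00 -5.60912275e-01] 0.30283449457076517
```

```bash
python3 -c "
import cv2,numpy as np
a=cv2.imread('pics/wrist1.png');b=cv2.imread('pics/scene1.png')
cv2.imwrite('pics/m1.png',cv2.resize(np.vstack([a,b]),(450,600)))"
```

```text
(no output)
```

View pics/m1.png

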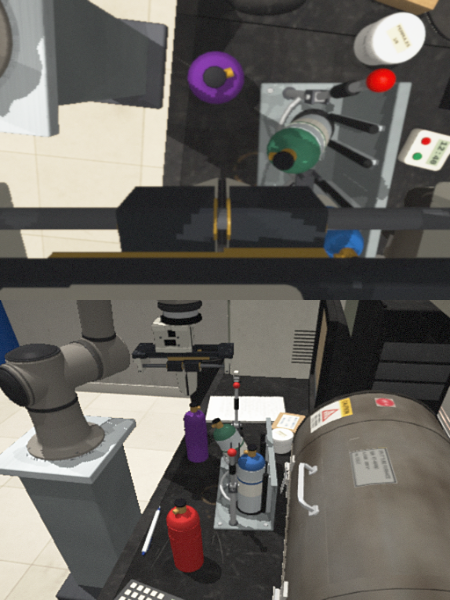

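```bash
python3 -m crank '[{"dx":3},{"dx":6},{"dx":8.5},{"dx":9.9},{"dx":9.9}]' 
python3 -c "
from h import *
to([-100,60,155])"
```

```text
to [-100, 60, 155] d [ 9.96  3.55 -0.1 ] spin -0.002 now stand [-135.5   59.1  254.7] t 1.82 F [-0.   1.2  0.2]invalid input at $[0]: expected keys dx, dy, dz, spin
```

The wrist view shows the shut fingers between the purple cylinder and the green one, in front of green's valve. Each row needs all four keys, so I'll lower again with them.

```bash
python3 -m crank '[{"dx":3,"dy":0,"dz":0,"spin":0},{"dx":6,"dy":0,"dz":0,"spin":0},{"dx":8.5,"dy":0,"dz":0,"spin":0},{"dx":9.9,"dy":0,"dz":0,"spin":0},{"dx":9.9,"dy":0,"dz":0,"spin":0}]'
python3 -c "
from h import *
to([-100,59,155])"
```

```text
time: 2.23
tool_pos: [414.4, -109.4, 153.1]
tcp_rot: [-2.093, 1.565, 2.744]
contact_force: [-0.7, -0.1, -0.6]
grip_width: 0.7
to [-100, 59, 155] d [-0.21  3.71  0.08] spin -0.003 now stand [-137.2   59.9  153.1] t 2.23 F [-0.7 -0.1 -0.6]
```

```bash
python3 -m crank '[{"dx":0,"dy":0.8,"dz":0,"spin":0},{"dx":0,"dy":1.6,"dz":0,"spin":0},{"dx":0,"dy":2.2,"dz":0,"spin":0},{"dx":0,"dy":2.8,"dz":0,"spin":0},{"dx":0,"dy":3.3,"dz":0,"spin":0},{"dx":0,"dy":3.8,"dz":0,"spin":0},{"dx":0,"dy":4.3,"dz":0,"spin":0},{"dx":0,"dy":4.8,"dz":0,"spin":0},{"dx":0,"dy":5.2,"dz":0,"spin":0},{"dx":0,"dy":5.2,"dz":0,"spin":0}]'
python3 -c "
from h import *
to([-62,59,155])
for n in ['top','scene','wrist']: cv2.imwrite('pics/%s2.png'%n,capture(n)['frame'])
a=cv2.imread('pics/wrist2.png');b=cv2.imread('pics/scene2.png')
cv2.imwrite('pics/m2.png',np.vstack([cv2.resize(a,(400,300)),cv2.resize(b[80:290,200:480],(400,300))]))"
```

```text
time: 3.07
tool_pos: [469.0, -102.6, 155.7]
tcp_rot: [1.088, 1.57, -0.355]
contact_force: [0.0, 0.6, 0.6]
grip_width: 0.3
to [-62, 59, 155] d [0.07 2.01 0.07] spin 0.0 now stand [-82.1  59.7 155.7] t 3.07 F [0.  0.6 0.6]
```

View pics/m2.png

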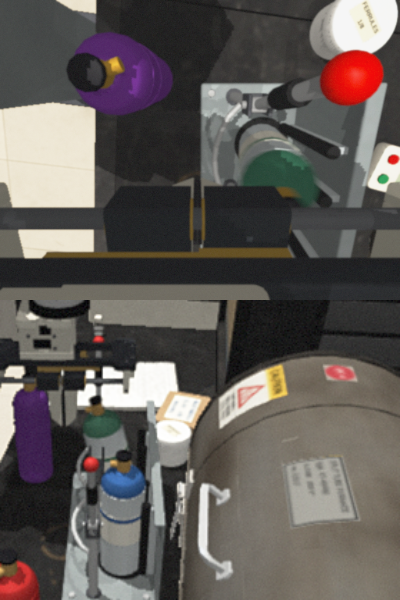

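```bash
python3 -m crank '[{"dx":0,"dy":0.5,"dz":0,"spin":0},{"dx":0,"dy":1,"dz":0,"spin":0},{"dx":0,"dy":1.4,"dz":0,"spin":0},{"dx":0,"dy":1.8,"dz":0,"spin":0},{"dx":0,"dy":1.8,"dz":0,"spin":0}]'
python3 -c "
from h import *
to([-62,59,155])
for n in ['top','scene','wrist']: cv2.imwrite('pics/%s2.png'%n,capture(n)['frame'])
a=cv2.imread('pics/wrist2.png');b=cv2.imread('pics/scene2.png')
cv2.imwrite('pics/m3.png',np.vstack([cv2.resize(a,(400,300)),cv2.resize(b[100:280,200:360],(400,300*400*18//16//300))])[:600])"
```

```text
time: 3.63
tool_pos: [487.0, -100.4, 155.7]
tcp_rot: [1.082, 1.57, -0.362]
contact_force: [-0.0, 0.5, 0.4]
grip_width: 0.2
to [-62, 59, 155] d [0.07 0.2  0.06] spin 0.0 now stand [-64.   59.6 155.7] t 3.63 F [-0.   0.5  0.4]
```

View pics/m3.png

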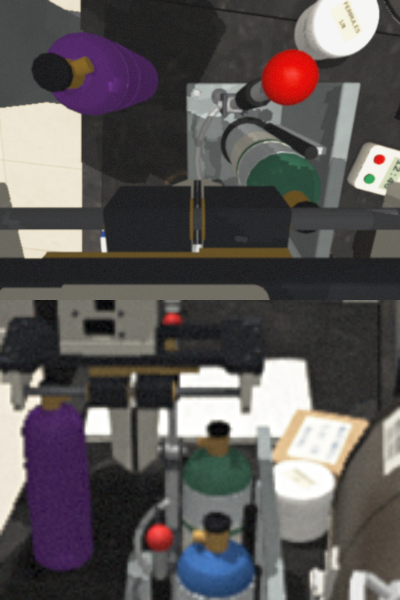

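Green now looks upright in the scene view (valve ≈(217,430) in the mosaic, clear of the finger). I'll back off and raise the tool to check.

```bash
python3 -m crank '[{"dx":0,"dy":-1.5,"dz":0,"spin":0},{"dx":0,"dy":-4,"dz":0,"spin":0},{"dx":-2,"dy":-6,"dz":0,"spin":0},{"dx":-5,"dy":-8,"dz":0,"spin":0},{"dx":-8,"dy":-10,"dz":0,"spin":0},{"dx":-11,"dy":-10,"dz":0,"spin":0},{"dx":-11,"dy":-10,"dz":0,"spin":0}]'
python3 - <<'E'
from h import *
import pickle
T,S=pickle.load(open("cams.pkl","rb"))
for q in ([-38,190,255],[-38,170,200]): to(q)
a=capture('top')['frame'];b=capture('scene')['frame']
cv2.imwrite('pics/t4.png',a);cv2.imwrite('pics/s4.png',b)
cv2.imwrite('pics/m4.png',np.hstack([cv2.resize(a[130:230,180:330],None,fx=2.6,fy=2.6,interpolation=2)[:, :390],cv2.resize(b[100:300,220:360],None,fx=2.8,fy=2.8,interpolation=2)[:260,:392]]) if 0 else cv2.resize(a[130:230,180:330],None,fx=5,fy=5,interpolation=2))
cv2.imwrite('pics/m4s.png',cv2.resize(b[100:300,220:360],None,fx=3,fy=3,interpolation=2))
for q in ([0,60,191],[0,-60,191]): print(proj(T,st(q)),proj(S,st(q)))
E
```

```text
time: 4.37
tool_pos: [388.2, -114.2, 271.1]
tcp_rot: [0.958, 1.56, -0.486]
contact_force: [1.2, -1.1, 0.3]
grip_width: -0.1
to [-38, 190, 255] d [  1.64  12.54 -13.18] spin -0.001 now stand [-163.7   58.4  271.1] t 4.37 F [ 1.2 -1.1  0.3]
to [-38, 170, 200] d [  7.15  12.5  -11.22] spin -0.001 now stand [-163.7   58.4  271.1] t 4.37 F [ 1.2 -1.1  0.3]
[224.60125684 162.40759217] [287.34478006 149.23552362]
[276.05112088 155.19686185] [287.88318831 186.02781258]
```

View pics/m4.png

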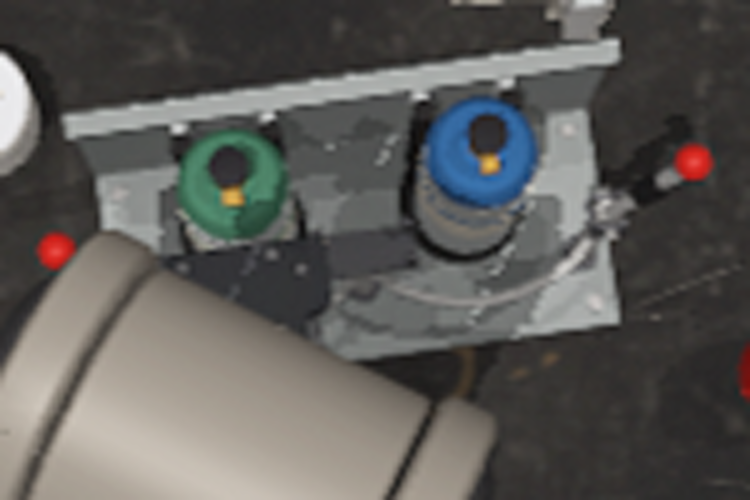

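View pics/m4s.png

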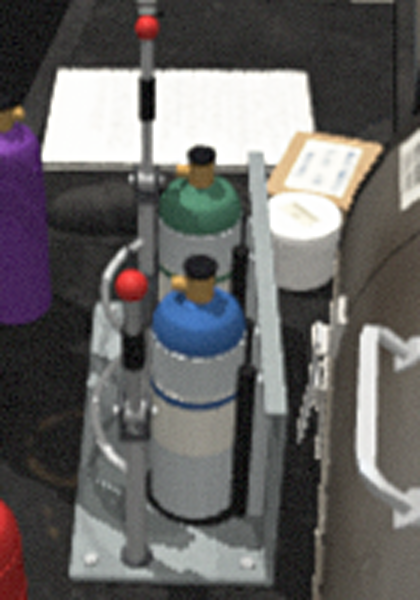

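```bash
python3 - <<'E'
from h import *
import pickle
T,S=pickle.load(open("cams.pkl","rb"))
def at(k,u,z):
    d=np.array([(u[0]-k["cx"])/k["f"],(u[1]-k["cy"])/k["f"],1]); Rm=k["V"][:3,:3]; c=-Rm.T@k["V"][:3,3]; d=Rm.T@d; return c+d*(z-c[2])/d[2]
for z in (0,100,200,300,400,500): print(z,[inv(at(T,u,z))[:2].round() for u in ((203,121),(192,57),(170,55))])
print([inv(at(T,(173,151),53))])
E
python3 -c "
import cv2
a=cv2.imread('pics/top0.png');cv2.imwrite('pics/mon.png',cv2.resize(a[0:200,100:300],None,fx=3,fy=3))"
```

```text
0 [array([165., 109.]), array([356., 116.]), array([371., 177.])]
100 [array([133., 102.]), array([308., 109.]), array([322., 165.])]
200 [array([102.,  96.]), array([260., 102.]), array([273., 153.])]
300 [array([70., 90.]), array([213.,  95.]), array([224., 140.])]
400 [array([39., 83.]), array([165.,  88.]), array([175., 128.])]
500 [array([ 8., 77.]), array([117.,  81.]), array([126., 116.])]
[array([ 78.23797348, 194.06886011,  53.        ])]
```

View pics/mon.png

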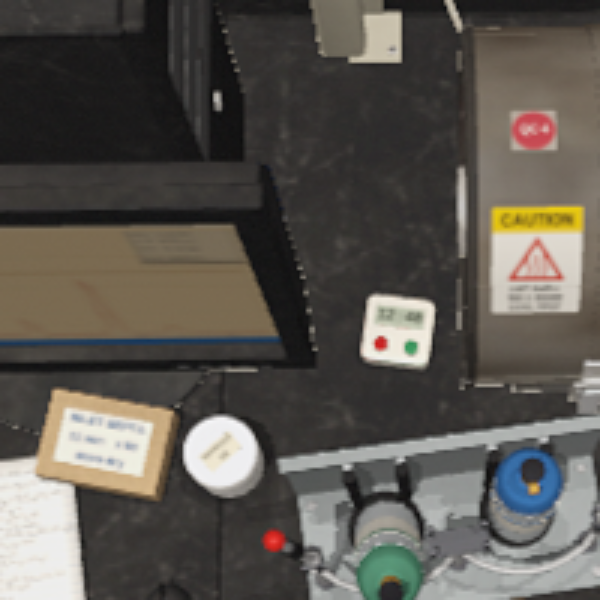

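```bash
python3 -m crank '[{"dx":0,"dy":0,"dz":-2,"spin":0},{"dx":0,"dy":0,"dz":-5,"spin":0},{"dx":0,"dy":1,"dz":-8,"spin":0},{"dx":0,"dy":3,"dz":-11,"spin":0},{"dx":0,"dy":6,"dz":-11.8,"spin":0},{"dx":0,"dy":9,"dz":-11.8,"spin":0},{"dx":1,"dy":12,"dz":-11.8,"spin":0},{"dx":2,"dy":12.5,"dz":-11.8,"spin":0},{"dx":2,"dy":12.5,"dz":-11.8,"spin":0}]'
python3 - <<'E'
from h import *
for q in ([-38,170,200],[-38,80,200]): to(q)
a=capture('wrist')['frame'];b=capture('scene')['frame']
cv2.imwrite('pics/m5.png',np.vstack([cv2.resize(a,(400,300)),cv2.resize(b,(400,300))]))
E
```

```text
time: 5.22
tool_pos: [495.4, 20.4, 241.6]
tcp_rot: [-1.792, 1.563, 3.049]
contact_force: [-1.1, 0.3, -0.6]
grip_width: 0.0
to [-38, 170, 200] d [4.15 0.27 0.84] spin 0.001 now stand [-40.4 178.3 241.6] t 5.22 F [-1.1  0.3 -0.6]
to [-38, 80, 200] d [4.14 0.26 9.84] spin 0.001 now stand [-40.4 178.3 241.6] t 5.22 F [-1.1  0.3 -0.6]
```

View pics/m5.png

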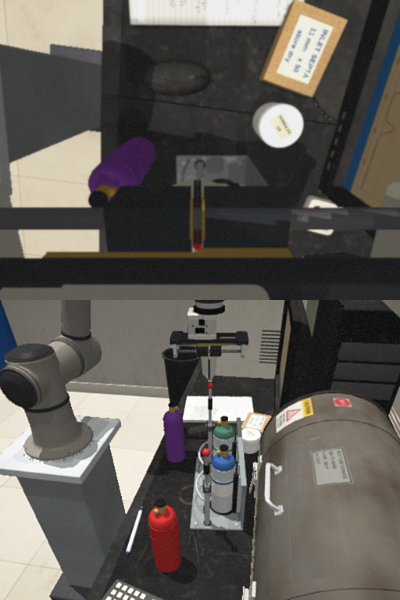

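The finger hangs outside the left knob (mosaic ≈(196,246)) and in line with it. I'll lower and push inwards.

```bash
python3 -m crank '[{"dx":2,"dy":0,"dz":0,"spin":0},{"dx":4,"dy":0,"dz":0,"spin":0},{"dx":4.3,"dy":0,"dz":1,"spin":0},{"dx":4.3,"dy":0,"dz":2,"spin":0},{"dx":4.3,"dy":0,"dz":2.8,"spin":0},{"dx":4.3,"dy":0,"dz":3.5,"spin":0},{"dx":4.3,"dy":0,"dz":4.2,"spin":0},{"dx":4.3,"dy":0,"dz":4.9,"spin":0},{"dx":4.3,"dy":0,"dz":5.6,"spin":0},{"dx":4.3,"dy":0,"dz":6.3,"spin":0},{"dx":4.3,"dy":0,"dz":7,"spin":0},{"dx":4.3,"dy":0,"dz":7.7,"spin":0},{"dx":4.3,"dy":0,"dz":8.4,"spin":0},{"dx":4.3,"dy":0,"dz":8.4,"spin":0}]'
python3 - <<'E'
from h import *
for q in ([-38,80,200],): to(q)
a=capture('wrist')['frame'];b=capture('scene')['frame']
cv2.imwrite('pics/m6.png',np.vstack([cv2.resize(a,(400,300)),cv2.resize(b[90:300,200:360],(400,525))])[:800])
cv2.imwrite('pics/m6.png',cv2.resize(b[90:300,200:360],(456,600)))
E
```

```text
time: 6.48
tool_pos: [506.8, -64.8, 202.6]
tcp_rot: [0.099, 1.57, -1.346]
contact_force: [0.5, 0.4, 1.5]
grip_width: 0.5
to [-38, 80, 200] d [0.27 0.18 1.24] spin -0.001 now stand [-39.8  92.4 202.6] t 6.48 F [0.5 0.4 1.5]
```

View pics/m6.png

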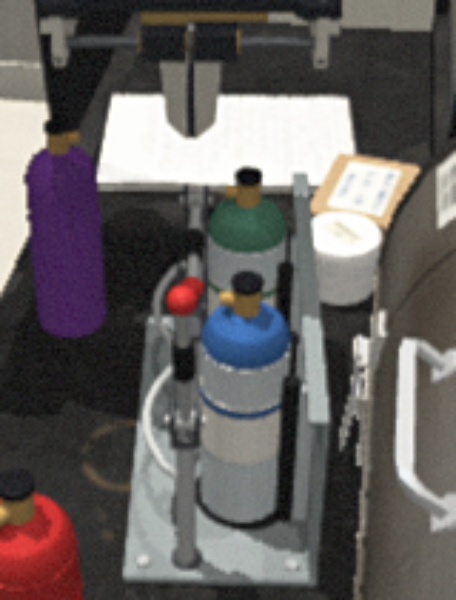

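```bash
python3 - <<'E'
from h import *
import pickle
T,S=pickle.load(open("cams.pkl","rb"))
def at(k,u,z):
    d=np.array([(u[0]-k["cx"])/k["f"],(u[1]-k["cy"])/k["f"],1]); Rm=k["V"][:3,:3]; c=-Rm.T@k["V"][:3,3]; d=Rm.T@d; return c+d*(z-c[2])/d[2]
for z in (0,100,150,200,250,300): print(z,[inv(at(T,u,z))[:2].round() for u in ((300,128),(365,104),(365,126),(365,10))])
for k,u in ((T,(365,104)),): pass
print(tri([(T,(365,103)),(S,(350,243))])) # handle middle guess
print(tri([(T,(277,44)),(S,(437,131))]),"QC label",inv(tri([(T,(277,44)),(S,(437,131))])[0]))
print(inv(tri([(T,(365,62)),(S,(424,213))])[0]))
to([-38,-172,270])
E
```

```text
0 [array([ 107., -156.]), array([ 150., -349.]), array([  87., -337.]), array([ 429., -399.])]
100 [array([  80., -140.]), array([ 120., -316.]), array([  62., -305.]), array([ 375., -362.])]
150 [array([  67., -132.]), array([ 104., -300.]), array([  50., -290.]), array([ 348., -344.])]
200 [array([  54., -124.]), array([  89., -283.]), array([  37., -274.]), array([ 321., -325.])]
250 [array([  41., -116.]), array([  74., -267.]), array([  25., -258.]), array([ 294., -307.])]
300 [array([  27., -107.]), array([  59., -251.]), array([  12., -242.]), array([ 267., -288.])]
(array([ 663.21935536, -405.24740458,  256.72663943]), array([ 0.17996505,  1.0152692 ,  0.54788449, -0.13046932]))
(array([ 778.83027928, -210.43936517,  312.2042458 ]), array([-0.00089689, -0.43761723, -0.27658936,  0.08347456])) QC label [211.54111953 -86.50429811 312.2042458 ]
[ 148.55121895 -265.32068308  305.51600953]
to [-38, -172, 270] d [-6.75  0.21 26.55] spin -0.001 now stand [-40.   93.5 202.6] t 6.58 F [-0.1  0.1 -0.4]
```

```bash
python3 -m crank '[{"dx":-2,"dy":0,"dz":-0.5,"spin":0},{"dx":-5,"dy":0,"dz":0,"spin":-0.1},{"dx":-7,"dy":0,"dz":2,"spin":-0.2},{"dx":-7,"dy":0,"dz":4.5,"spin":-0.3},{"dx":-7,"dy":0,"dz":7,"spin":-0.4},{"dx":-7,"dy":0,"dz":9,"spin":-0.5},{"dx":-7,"dy":0,"dz":11,"spin":-0.6},{"dx":-7,"dy":0,"dz":13,"spin":-0.7},{"dx":-7,"dy":0,"dz":15,"spin":-0.8},{"dx":-7,"dy":0,"dz":17,"spin":-0.9},{"dx":-7,"dy":0,"dz":19,"spin":-1.0},{"dx":-7,"dy":0,"dz":21,"spin":-1.1},{"dx":-7,"dy":0,"dz":23,"spin":-1.2},{"dx":-7,"dy":0,"dz":25,"spin":-1.3},{"dx":-7,"dy":0,"dz":27,"spin":-1.4},{"dx":-7,"dy":0.2,"dz":27.9,"spin":-1.5},{"dx":-7,"dy":0.2,"dz":27.9,"spin":-1.57},{"dx":-7,"dy":0.2,"dz":27.9,"spin":-1.57}]'
python3 - <<'E'
from h import *
import pickle
T,S=pickle.load(open("cams.pkl","rb"))
for q in ([-38,-185,200],[-38,-80,200]): to(q)
a=capture('top')['frame'];b=capture('scene')['frame'];w=capture('wrist')['frame']
cv2.imwrite('pics/m7.png',cv2.resize(a[120:240,180:340],(800,600),interpolation=2))
cv2.imwrite('pics/m7s.png',cv2.resize(b[90:300,200:360],(456,600),interpolation=2)); cv2.imwrite('pics/m7w.png',w)
for q in ([-38,10,130],[-38,120,130]): print(proj(T,st(q)),proj(S,st(q)))
E
```

```text
time: 8.08
tool_pos: [544.0, -340.2, 272.1]
tcp_rot: [2.197, 1.57, 2.325]
contact_force: [-0.6, 0.2, -0.3]
grip_width: 0.4
to [-38, -185, 200] d [ 7.21  0.04 -0.01] spin 1.572 now stand [ -37.9 -185.5  272.1] t 8.08 F [-0.6  0.2 -0.3]
to [-38, -80, 200] d [ 7.22 10.54  0.  ] spin 1.572 now stand [ -37.9 -185.5  272.1] t 8.08 F [-0.6  0.2 -0.3]
[248.41020337 179.68924707] [266.94516862 189.941941  ]
[203.56411988 186.03583416] [268.52567414 159.0980238 ]
```

View pics/m7.png

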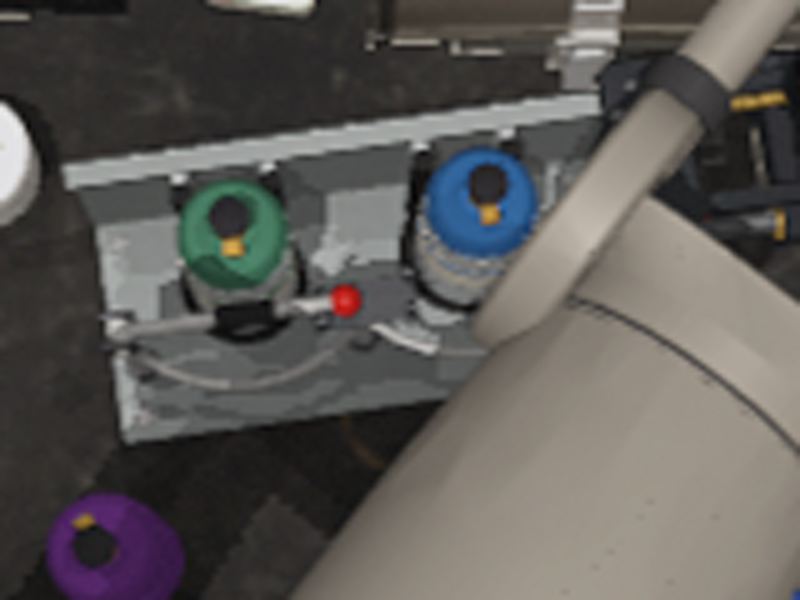

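View pics/m7s.png

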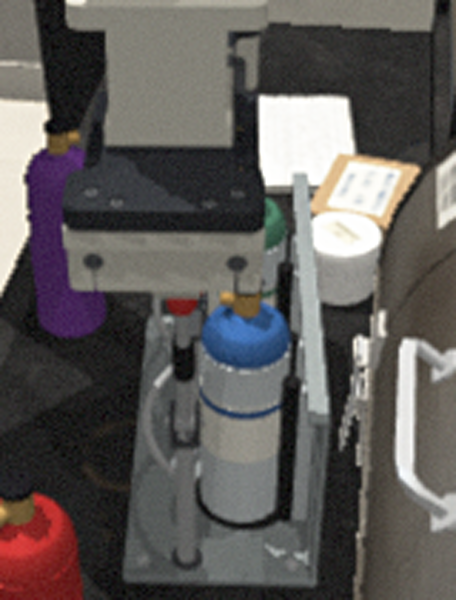

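View pics/m7w.png

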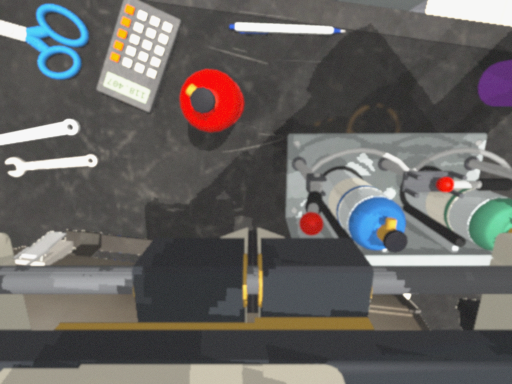

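Left bar is down: its knob at top ≈(249,180) matches the predicted (248.4,179.7). The right knob is at wrist (312,223), just inward of the fingers. I'll lower and push it in.

```bash
python3 -m crank '[{"dx":3,"dy":0,"dz":0,"spin":0},{"dx":6,"dy":0,"dz":0,"spin":0},{"dx":7.2,"dy":0,"dz":0,"spin":0},{"dx":7.2,"dy":1,"dz":0,"spin":0},{"dx":7.2,"dy":2,"dz":0,"spin":0},{"dx":7.2,"dy":3,"dz":0,"spin":0},{"dx":7.2,"dy":3.7,"dz":0,"spin":0},{"dx":7.2,"dy":4.4,"dz":0,"spin":0},{"dx":7.2,"dy":5.1,"dz":0,"spin":0},{"dx":7.2,"dy":5.8,"dz":0,"spin":0},{"dx":7.2,"dy":6.5,"dz":0,"spin":0},{"dx":7.2,"dy":7.2,"dz":0,"spin":0},{"dx":7.2,"dy":7.9,"dz":0,"spin":0},{"dx":7.2,"dy":8.6,"dz":0,"spin":0},{"dx":7.2,"dy":9.3,"dz":0,"spin":0},{"dx":7.2,"dy":9.8,"dz":0,"spin":0},{"dx":7.2,"dy":9.8,"dz":0,"spin":0}]'
python3 - <<'E'
from h import *
to([-38,-200,270])
b=capture('scene')['frame'];w=capture('wrist')['frame']
cv2.imwrite('pics/m8s.png',cv2.resize(b[90:300,200:360],(456,600),interpolation=2)); cv2.imwrite('pics/m8w.png',w)
E
```

```text
time: 9.65
tool_pos: [531.5, -241.7, 200.8]
tcp_rot: [2.014, 1.571, 2.141]
contact_force: [0.1, 0.7, -0.3]
grip_width: 0.4
to [-38, -200, 270] d [ -6.92 -11.38  -0.02] spin 1.571 now stand [-37.8 -86.2 200.8] t 9.65 F [ 0.1  0.7 -0.3]
```

View pics/m8s.png

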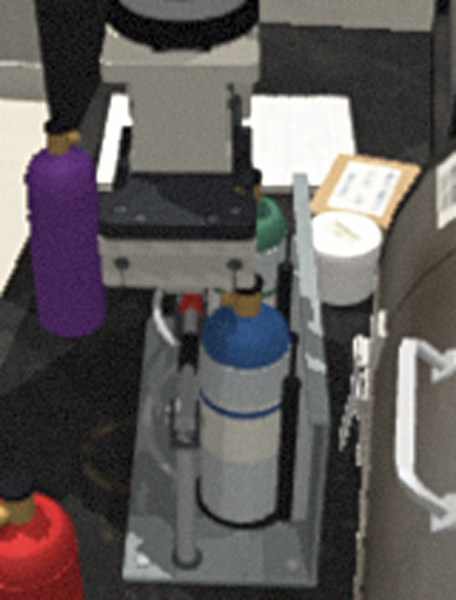

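View pics/m8w.png

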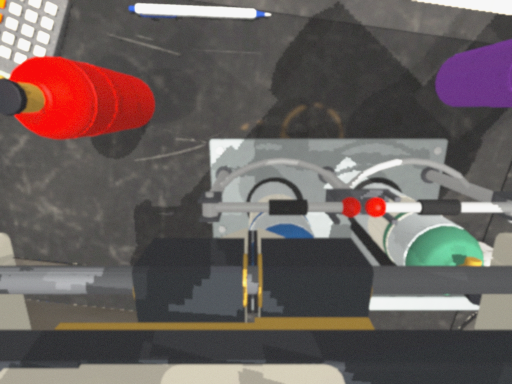

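Both bars are level, with the knobs side by side at wrist (352,207) and (376,207). I'll raise, back off and check from all cameras.

```bash
python3 -m crank '[{"dx":-2,"dy":-0.5,"dz":0,"spin":0},{"dx":-5,"dy":-1,"dz":0,"spin":0},{"dx":-8,"dy":-2,"dz":-2,"spin":0},{"dx":-10,"dy":-4,"dz":-5,"spin":0},{"dx":-10,"dy":-7,"dz":-8,"spin":0},{"dx":-10,"dy":-11,"dz":-11,"spin":0},{"dx":-10,"dy":-14,"dz":-13,"spin":0},{"dx":-10,"dy":-17,"dz":-15,"spin":0},{"dx":-10,"dy":-20,"dz":-16,"spin":0},{"dx":-10,"dy":-23,"dz":-16,"spin":0},{"dx":-10,"dy":-25,"dz":-16,"spin":0},{"dx":-10,"dy":-25,"dz":-16,"spin":0},{"dx":-10,"dy":-25,"dz":-16,"spin":0}]'
python3 - <<'E'
from h import *
import pickle
T,S=pickle.load(open("cams.pkl","rb"))
a=capture('top')['frame'];b=capture('scene')['frame']
cv2.imwrite('pics/m9.png',cv2.resize(a[120:240,180:340],(800,600),interpolation=2))
cv2.imwrite('pics/m9s.png',cv2.resize(b[90:300,200:360],(456,600),interpolation=2)); cv2.imwrite('pics/m9t.png',a)
for n,q in dict(kL=[-38,10,130],kR=[-38,-10,130],vL=[0,60,191],vR=[0,-60,191]).items():
    u,v=proj(T,st(q)),proj(S,st(q)); print(n,((u+.5-[180,120])*5).round(),((v+.5-[200,90])*2.855).round())
print(sensors.get_obs()["contact_force"],sensors.get_obs()["time"])
E
```

```text
time: 10.83
tool_pos: [403.7, -511.9, 299.6]
tcp_rot: [1.967, 1.569, 2.092]
contact_force: [-0.1, 0.3, -0.4]
grip_width: 0.2
kL [345. 301.] [193. 287.]
kR [385. 295.] [192. 305.]
vL [226. 215.] [251. 171.]
vR [483. 178.] [252. 276.]
[0.23355221 0.69718907 0.49222802] 10.9333
```

View pics/m9.png

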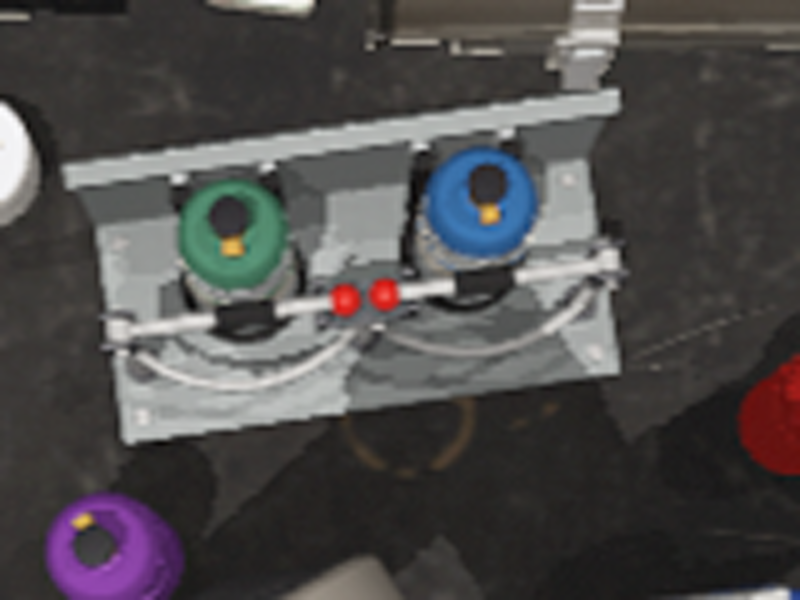

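View pics/m9s.png

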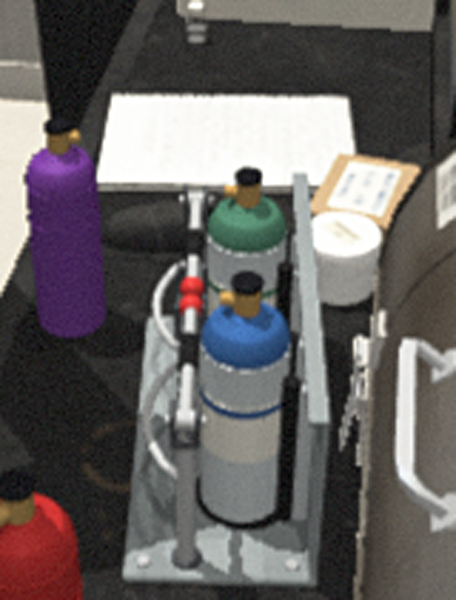

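View pics/m9t.png

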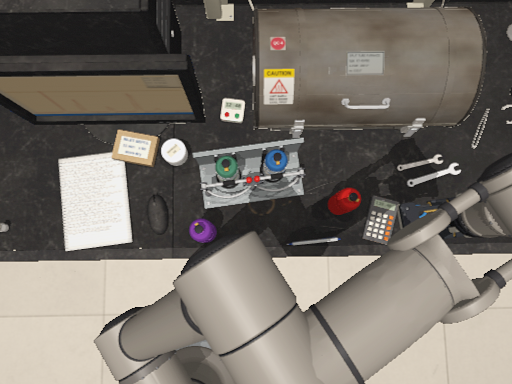

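The knobs at crop (345,299) and (385,295) match the level-bar prediction (345,301) and (385,295). Both valves sit where upright cylinders should have them, and the mouse, pen, tin and look-alikes haven't moved. Handing in.

```bash
python3 -c "
from plant import bot; print(bot.close_job())"
```

```text
the job is handed in; nothing more can be done
None
```

The green cylinder stands upright in the left bay, and both retaining bars lie level in their forks. I handed the job in at about 11 s of the 54 s allowed.

I pushed the green cylinder back with the shut fingers first, then tipped the left bar over, then the right. After that I backed the arm well clear.

**Last checks, top and scene views:**
- **Bars:** both knobs were within about 1 pixel of where they should be with the bars level.
- **Cylinders:** both valve tops were within about 1.5 pixels of the upright position, roughly 3 mm.
- **Other items:** the mouse, pen, tin and the purple and red look-alikes were where they started.
- **Force:** wrist force stayed near zero (under about 2 N) in every reading I took.

No check failed or disagreed. One move call was refused for missing keys before the arm moved, and I sent it again.

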